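# Eject the backup cartridge and stop it on the tray

### The job

Press down the eject button of the drive dock and, with the other finger waiting over the dock's tray, stop the cartridge as it springs out, before its nose passes the front edge of the tray. Finish while still holding: the cartridge clearly popped out, lying flat and still on the tray, with a finger standing in its way against the dock's spring. Do not lift or tip the cartridge, and leave everything else on the desk where it is.

Things in the scene. Friction and masses are not known exactly. Their poses are not given: they have to be found in the camera images.
- dock: Drive dock, fixed to the desk; grey plastic base, aluminium bay. Origin on the desk, below the nose of the seated cartridge; x, y level, z up. It ejects along its -x. Beside the tray, at y 31 to 79 mm, a console (top z 34 mm) carries the eject button, 70 mm from the tray's middle line (y = 0). The bay covers x 23 to 138 mm, y -32 to 32 mm, roof top at z 76 mm.
- button_top (a point): Centre of the top of the round black eject button, 30 mm in diameter: dock x -34, y 70, z 50 mm when up; z 42 mm when fully down, which is 12 mm above the tray floor and 16 mm below the cartridge's top, so of a level pair of fingers one presses it while the other stands over the tray in the cartridge's way.
- eject_button (a joint): Travel of the eject button in m: 0 up, 0.008 fully down (hard stop); springs back; about 2 N to start, 5 N at the bottom. It carries a metal stop tab (14 mm wide, 6 mm high) that stands on the tray at the cartridge's nose and sinks with it; the cartridge is released at about 0.005.
- cartridge: The cartridge in the dock: black plastic, 64 mm long (x), 44 mm wide, 28 mm high, 105 to 210 g, paper label on top. Origin at the centre of its underside; axes as the dock's; nose at -x. Seated, the origin is at dock x 32, y 0, z 30 mm and the front 23 mm stick out of the bay.
- tray (a point): Point on the open tray in front of the bay, level with the button (dock x -34, y 0, z 30 mm): a flat slippery floor, 48 mm wide between low guides (tops at z 36 mm, 7 mm thick); front edge at dock x -62 mm. The seated cartridge's nose is 34 mm behind this point, so a finger can be lowered here first, over it.
- bay_mouth (a point): Foot of the bay's mouth (dock x 23, y 0, z 30 mm). Inside, a spring pusher drives the released cartridge out at about 0.2 m/s, with 2.4 N at first, 1.5 N at the tray's end, and keeps pushing even when the button is let go. With nothing in its way its nose passes the tray's front edge a third of a second after release.
- spare_cartridge: Bystander: spare cartridge like the docked one (64 x 44 x 28 mm), lying on the desk to the right of the dock's bay (dock -y). Origin at the centre of its underside.
- eraser: Bystander: white eraser 45 x 22 x 13 mm, on the desk in front of the console. Origin at the centre of its underside.
- clip_tin: Bystander: round steel tin, 63 mm across, 30 mm high, on the desk to the right of the tray. Origin at the centre of its underside.
- stapler: Bystander: stapler 130 x 36 x 53 mm, lying along x, on the desk left of the bay. Origin at the centre of its underside.
- mug: Bystander: white mug 80 mm across, 92 mm high. Origin at the centre of its underside.
- pen_pot: Bystander: wooden pot 72 mm across, 100 mm high, pens up to 170 mm high. Origin at the centre of its underside.
- books: Bystander: two stacked books, 200 x 140 mm, 50 mm high. Origin at the centre of its underside.
- paperweight: Bystander: green glass paperweight, 72 mm across, 42 mm high. Origin at the centre of its underside.
Not all that is in view belongs to the job. There is more than one size of the dock; the job needs the smallest. What is shaped like the cartridge but pink or purple is not meant.

How it is judged (in metres and radians):
On the way, in this order (a step that is already met when the one before it is completed fails the run):
1. the eject button is pressed (value of joint eject_button above 0.004 m).
2. the cartridge has popped out and a finger holds it still on the tray (x of cartridge in the frame of dock between -0.03 and 0.02 m and z of cartridge in the frame of dock between 0.027 and 0.034 m and y of cartridge in the frame of dock between -0.005 and 0.005 m and angle between cartridge's own z axis and vertical below 0.12 rad and linear speed of cartridge below 0.02 m/s and contact force between the fingers and cartridge above 0.3 N), for 0.5 s.
At the end, for the whole second after the job is handed in: The cartridge has come out by at least 12 mm and its nose is short of the tray's front edge (at most 62 mm out); it lies flat on the tray floor (within 4 mm, 0.12 rad), within 5 mm of the tray's middle line, still (under 20 mm/s), and the fingers hold it with more than 0.3 N (all of step 2); the arm keeps its last pose, push and grip.
It fails at once if the cartridge's nose passes the tray's front edge, or it drops off (x of cartridge in the frame of dock below -0.03 m or z of cartridge in the frame of dock below 0.024 m).
It fails at once if the cartridge is lifted or tipped (z of cartridge in the frame of dock above 0.04 m or angle between cartridge's own z axis and vertical above 0.25 rad).
It fails at once if something else on the desk is moved more than 20 mm or tipped (distance of any of spare_cartridge, eraser, clip_tin, stapler, mug, pen_pot, books, paperweight from where it was at the start of the episode above 0.02 m or angle between any of spare_cartridge, eraser, clip_tin, stapler, mug, pen_pot, books, paperweight's own z axis and vertical above 0.3 rad).
It also fails if it takes over 32 s, if anything falls off the work surface, if the arm or the gripper's body presses on something with over 40 N, if the wrist force passes 120 N, or if a joint passes its speed limit or range.

### The arm

A 6-joint arm with a two-finger parallel gripper is mounted at the origin on the work surface. World frame = base frame: x ahead of the robot, y to its left, z up, the work surface at z = 0. Lengths are in m, angles in degrees, forces in N, time in s.
With the tool pointing down it reaches from about 0.375 to 0.9 m from the base axis. Payload 3.1 kg.
Tool frame: the origin (TCP) lies on the centre line of the jaws, within the pads' length; the fingertips stand 25 mm ahead of it and the grasp point (between the pads) lies 6 mm ahead of it; z points along the fingers, y is the line along which they close (so a half turn about z gives the same grasp; the last joint's range is limited). The gripper opens to 87 mm and grips with 3 to 60 N. Pads are 19 mm wide; open, the fingers measure 117 mm over their backs; the gripper's body (75 mm by 190 mm) begins 51 mm behind the grasp point.
Start: joints at [55.892, 30.224, 82.088, -0, 67.689, -10.227], TCP at [0.253, 0.571, 0.248] pointing down, gripper open.
Joint ranges: [-176.69, 176.69], [-43.24, 126.21], [12.49, 139.97], [-82, 262], [0, 151.66], [-163.58, 163.58]. Speed limits (degrees/s): [159.86, 159.86, 180, 180, 180, 180].

### API

Orientations are given as a 3x3 rotation matrix whose columns are the frame's x, y, z axes.
In Python, from rig import bot, cams, models gives the robot as it stands. The module is installed in compiled form; this text tells all that it offers.
- The arm moves only by the shell command python3 -m handwheel 'ROWS' [OPENING]. ROWS is JSON, a list of rows, each a list of 6 numbers: the shift along the world's x, y, z each as a share of 1 m, from -1 to 1, then the turn, a rotation vector about the world's x, y, z each as a share of 2 rad, from -1 to 1. In form: [[dx, dy, dz, wx, wy, wz], ...]. A call has exactly 8 rows; each row is the pose to reach, as a shift and turn from the pose commanded when the call began; what a row does not reach only later rows make up. A row lasts 1/12 s, in which the tool goes at most 41.7 mm and 7.16 degrees, less where a joint would pass 70% of its speed; a pose out of reach is approached as far as the arm can. A call with a number of a shift or a turn outside -1 to 1 is refused whole. A call with a gripper value outside its range is refused whole. OPENING is the opening, from -1 (shut) to 1 (fully open), so that 0 is half open, set as the call begins (- or left out, the last holds). The fingers move at their own pace and stop on an object; the grip force is fixed at half the most. Time passes only in rows, so rows that repeat a pose let the fingers close, or fill a call up. It gives the time, the measured TCP pose, the force, the opening and the grip force at its end, in the units of the state.
- bot.read_state(): the state, without advancing time (a new reading comes with each control period).
- cams.capture(name): name is "scene" or "top"; returns (picture, depth): 480x640x3 uint8, blue, green, red; 480x640 float32, m along the optical axis (not along the pixel's ray), 0 where there is no reading.
- cams.calibration(name): a dict with "mtx" (3x3 intrinsics, pixels), "R" (3x3) and "t" (3): a world point X has camera coordinates R X + t. Camera axes: x right, y down, z forward; pixel columns grow to the right and rows downward; lengths in m; the calibration is good to about 2 mm. A picture is of the moment at which its call begins. calibration takes no time and is no camera call.
- bot.hand_in(): hands the job in; it is judged then, once.
Trained networks look in the newest picture that a camera, given by its name, has taken for a name from the list of things; names that differ only in an ending like _2 or _b are one class to them, and where a whole thing is asked for, a point or a joint stands for the part that bears it (a point fixed in the world has none). Each returns a list of dicts, best first, with "conf" (0 to 1); they miss things now and then, are a little off and sometimes report something else, mostly with a low value. They report only what shows in the picture. A call takes as long as a camera call. They do not tell look-alikes from the thing itself.
- models.spot_in(query, camera): "position" ([column, row] in pixels, amid what is visible of it).
- models.tip_of(query, camera): "position" ([column, row] in pixels: a listed point, or the origin of a listed thing).
The state is a dict: "time_s": time; "joint_positions": joint angles; "qvel": joint speeds; "tau": joint torques, N m; "position": TCP position; "tcp_rot": TCP orientation; "force": force on the tool from outside, world axes, zero at the start; "moment": the same for the moment, N m; "opening": opening from 0.0 (shut) to 1.0 (fully open); "grasp_force": force on a finger pad.
Only numpy, scipy, OpenCV 4.12 (cv2) and the standard library are available. Lean on these libraries where they do the work, as an engineer would, in place of code of your own. Each camera call takes 0.05 s, during which the arm holds its last target. There are 200 camera calls.

## Working session

There is one attempt and no reset: what is moved stays moved. The work goes in short steps, Python scripts to look and compute and a shell command to move; the robot and the scene stay as the last step left them, time stands still between calls to the robot, and variables do not carry over. Pictures are saved under pics/ and viewed, at most 10 in all, crops included, and the job is handed in when it is done.

```bash
mkdir -p pics; cat > h.py <<'E'
import numpy as np,cv2
from rig import bot,cams,models
def deproj(n,px,D,r=2):
    c=cams.calibration(n);K=np.array(c["mtx"]);R=np.array(c["R"]);t=np.array(c["t"]).ravel()
    u,v=int(round(px[0])),int(round(px[1]));p=D[max(v-r,0):v+r+1,max(u-r,0):u+r+1];p=p[p>0]
    if p.size==0:return None
    z=np.median(p);return R.T@(np.linalg.inv(K)@[px[0],px[1],1]*z-t)
def proj(n,X):
    c=cams.calibration(n);q=np.array(c["mtx"])@(np.array(c["R"])@X+np.array(c["t"]).ravel());return q[:2]/q[2]
E
python3 - <<'E'
from h import *
np.set_printoptions(precision=4,suppress=True)
for n in("top","scene"):
    I,D=cams.capture(n);cv2.imwrite(f"pics/{n}0.png",I);np.save(f"{n}D.npy",D)
    for q in("dock","button_top","cartridge","tray","bay_mouth","spare_cartridge"):
        for d in models.tip_of(q,n):
            print(n,q,round(d["conf"],2),np.round(d["position"],1),deproj(n,d["position"],D))
s=bot.read_state();print(s["time_s"],s["position"],s["tcp_rot"],s["opening"])
E
```

```text
top dock 0.95 [279.4 194.1] [0.5801 0.0941 0.0275]
top dock 0.79 [212.3 349.1] [0.197  0.2376 0.0393]
top dock 0.59 [381.9 300.6] [ 0.3208 -0.162   0.0388]
top dock 0.26 [252.3 239.8] [0.466  0.1587 0.0082]
top button_top 0.61 [346.6 316.1] [ 0.2808 -0.0759  0.0654]
top button_top 0.45 [249.4 205.3] [0.5441 0.1647 0.0494]
top cartridge 0.69 [275.2 174.7] [0.6183 0.1035 0.0653]
top cartridge 0.6 [373.1 185.6] [ 0.6087 -0.1396  0.0277]
top cartridge 0.56 [212.1 233.5] [0.476  0.2559 0.026 ]
top tray 0.7 [382.8 316. ] [ 0.2841 -0.1647  0.0365]
top tray 0.6 [279.4 202. ] [0.5596 0.0934 0.0286]
top bay_mouth 0.88 [205.4 342. ] [0.213  0.2552 0.037 ]
top bay_mouth 0.76 [382.4 284.4] [ 0.3544 -0.1555  0.096 ]
top bay_mouth 0.63 [274.5 179.5] [0.6085 0.1054 0.0577]
top spare_cartridge 0.62 [307.5 158.7] [0.6741 0.0267 0.027 ]
top spare_cartridge 0.5 [281.1 203.8] [0.5552 0.089  0.0281]
scene dock 0.86 [308.5 309. ] [0.6189 0.1436 0.0694]
scene dock 0.7 [322.2 213.8] [ 0.3599 -0.1259  0.0559]
scene dock 0.58 [458.5 272.2] [0.2783 0.2997 0.0999]
scene button_top 0.66 [393.2 409.8] [0.6459 0.45
[... 256 characters left out ...]
cartridge 0.94 [244.5 264.4] [ 0.631  -0.1173  0.0262]
scene cartridge 0.82 [388.2 328.6] [0.4892 0.2814 0.0299]
scene cartridge 0.42 [294.5 314.6] [0.6588 0.1425 0.0772]
scene tray 0.75 [332.5 197.8] [ 0.2748 -0.1821  0.0391]
scene tray 0.7 [462.5 249.6] [0.1485 0.2136 0.0388]
scene tray 0.61 [320.7 298. ] [0.5516 0.1055 0.0297]
scene bay_mouth 0.97 [315.1 207.7] [ 0.3849 -0.1264  0.0899]
scene bay_mouth 0.81 [453.2 268.2] [0.2786 0.2829 0.1008]
scene bay_mouth 0.63 [302.6 310.7] [0.6356 0.1428 0.0745]
scene spare_cartridge 0.87 [259.8 310.8] [0.6922 0.0442 0.0277]
0.7 [0.253  0.5715 0.2476] [[-0.9144  0.4048  0.0001]
 [ 0.4048  0.9144  0.0001]
 [-0.      0.0001 -1.    ]] 0.9976549313377748
```

View pics/top0.png

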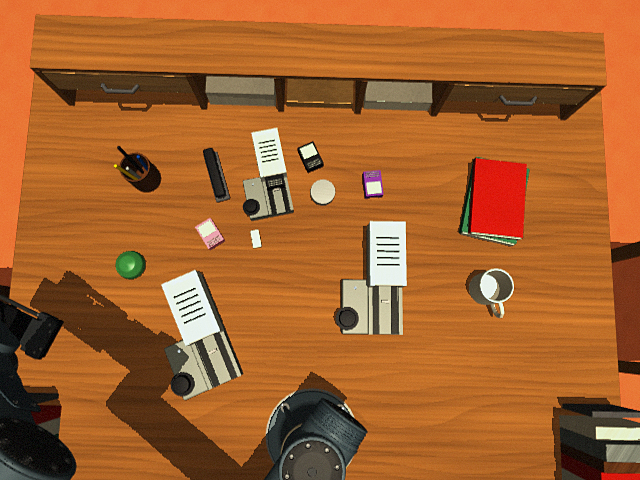

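View pics/scene0.png

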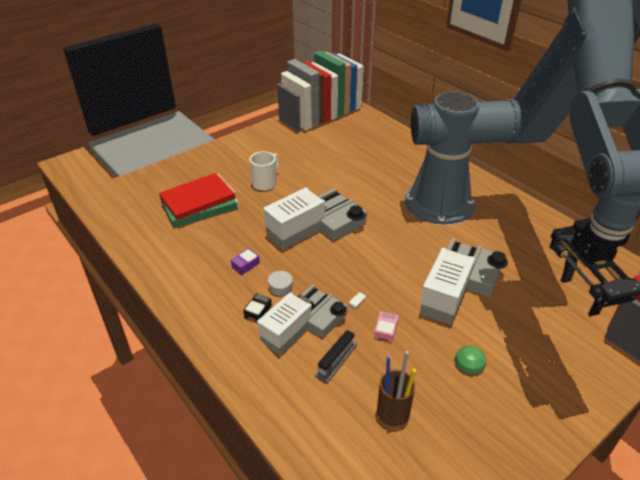

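Three docks: top px (268,180), (200,335) and (378,280). The one at (268,180) is clearly the smallest, and it has the spare, tin, stapler and eraser around it. I'll confirm it in a crop and fit its pose from the depth.

```bash
cat > fit.py <<'E'
from h import *
np.set_printoptions(precision=4,suppress=True)
def cloud(n,D):
    c=cams.calibration(n);K=np.array(c["mtx"]);R=np.array(c["R"]);t=np.array(c["t"]).ravel()
    v,u=np.nonzero(D>0);z=D[v,u];P=(np.linalg.inv(K)@np.stack([u,v,np.ones_like(u)]))*z
    return (P.T-t)@R, np.stack([u,v],1)
if __name__=="__main__":
    for n in("top","scene"):
        X,uv=cloud(n,np.load(n+"D.npy"))
        near=np.hypot(X[:,0]-.62,X[:,1]-.1)<.2
        m=near&(X[:,2]>.07)&(X[:,2]<.083)&(np.hypot(X[:,0]-.66,X[:,1]-.08)<.09)
        P=X[m];r=cv2.minAreaRect((P[:,:2]*1000).astype(np.float32));print(n,"roof",m.sum(),P[:,2].mean(),r)
        b=near&(X[:,2]>.045)&(X[:,2]<.055)&(np.hypot(X[:,0]-.543,X[:,1]-.163)<.03)
        P=X[b];print(" button",b.sum(),P.mean(0),cv2.minEnclosingCircle((P[:,:2]*1000).astype(np.float32)))
        b=near&(X[:,2]>.052)&(X[:,2]<.063)&(np.hypot(X[:,0]-.598,X[:,1]-.09)<.04)
        print(" cart top",b.sum(),X[b].mean(0),cv2.minAreaRect((X[b][:,:2]*1000).astype(np.float32)))
    I=cv2.imread("pics/top0.png");J=cv2.imread("pics/scene0.png")
    a=cv2.resize(I[115:265,195:345],(400,400),interpolation=cv2.INTER_CUBIC);b=cv2.resize(J[265:375,235:385][:110],(400,293),interpolation=cv2.INTER_CUBIC)
    o=np.zeros((400,800,3),np.uint8);o[:,:400]=a;o[:293,400:]=b;cv2.imwrite("pics/crop1.png",o)
E
python3 fit.py
```

```text
top roof 1144 0.07492704532078141 ((671.81005859375, 121.30172729492188), (116.8698501586914, 64.02873229980469), 13.295818328857422)
 button 100 [0.5432 0.1622 0.0494] ((543.7633056640625, 162.94691467285156), 14.697043418884277)
 cart top 194 [0.6058 0.1041 0.0571] ((606.9295654296875, 101.15459442138672), (28.347496032714844, 51.81219482421875), 10.323439598083496)
scene roof 1051 0.07614260827333612 ((672.9478759765625, 122.43048095703125), (117.98949432373047, 67.47286224365234), 12.56354808807373)
 button 103 [0.5465 0.1657 0.05  ] ((546.262451171875, 164.7540283203125), 16.167057037353516)
 cart top 74 [0.5991 0.1063 0.0584] ((599.5148315429688, 105.14285278320312), (12.928109169006348, 46.0282096862793), 17.778881072998047)
```

View pics/crop1.png

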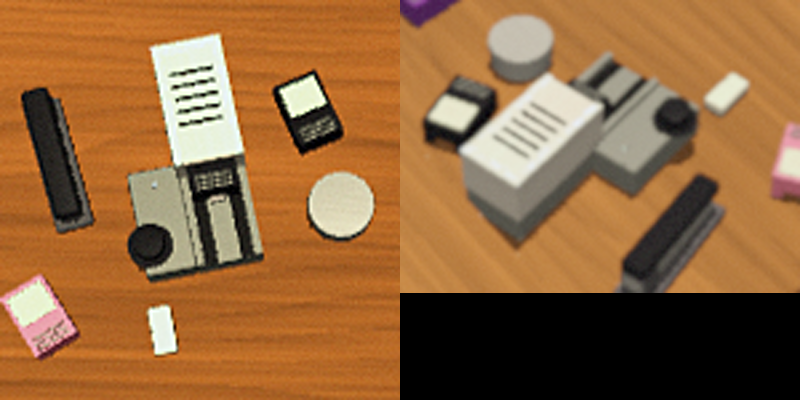

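The crop confirms the smallest dock at top px (268,180): black cartridge, console button at (250,206), and a roof measuring 117 x 64 mm against 115 x 64 mm given. The fit is origin ≈ (0.5936, 0.1037), yaw 13°. That predicts the button at (0.5447, 0.1643), and I measured about (0.545, 0.164). The TCP goal is dock (-34, 35), world (0.5526, 0.1301), with the tool turned +36.9° and an opening of 55 mm (0.264).

```bash
python3 -m handwheel '[[0.01,-0.015,0,0,0,0.01],[0.03,-0.045,0,0,0,0.04],[0.053,-0.078,0,0,0,0.07],[0.076,-0.112,0,0,0,0.1],[0.098,-0.145,0,0,0,0.13],[0.12,-0.177,0,0,0,0.16],[0.14,-0.206,0,0,0,0.18],[0.155,-0.228,0,0,0,0.19]]' 0.264
python3 -m handwheel '[[0.015,-0.022,0,0,0,0.02],[0.036,-0.053,0,0,0,0.05],[0.058,-0.086,0,0,0,0.08],[0.08,-0.118,0,0,0,0.1],[0.103,-0.151,-0.01,0,0,0.12],[0.125,-0.183,-0.02,0,0,0.13],[0.139,-0.204,-0.03,0,0,0.132],[0.145,-0.213,-0.035,0,0,0.132]]'
python3 - <<'E'
from h import *
np.set_printoptions(precision=4,suppress=True)
s=bot.read_state();print(s["time_s"],s["position"],s["tcp_rot"],s["opening"],s["force"],s["joint_positions"])
print("yaw of y",np.degrees(np.arctan2(s["tcp_rot"][1][1],s["tcp_rot"][0][1])),"need 103; togo",np.array([.5526,.1301,.067])-s["position"])
E
```

```text
time_s: 1.37
position: [0.4095, 0.3412, 0.2478]
tcp_rot: [[-0.999, 0.036, 0.001], [0.036, 0.999, -0.0], [-0.001, -0.0, -1.0]]
force: [0.1, 0.0, 0.2]
opening: 0.638
grasp_force: 0.0
time_s: 2.03
position: [0.5551, 0.1271, 0.2117]
tcp_rot: [[-0.975, -0.222, 0.001], [-0.222, 0.975, -0.001], [-0.001, -0.001, -1.0]]
force: [-0.2, 0.1, -0.6]
opening: 0.629
grasp_force: 0.0
2.0333 [0.5551 0.1271 0.2117] [[-0.9751 -0.2217  0.0008]
 [-0.2217  0.9751 -0.0009]
 [-0.0006 -0.0011 -1.    ]] 0.6285115129377852 [-0.2277  0.0864 -0.5754] [   1.686    28.5025   92.3437   -0.0614   59.1098 -101.0896]
yaw of y 102.80702561573278 need 103; togo [-0.0025  0.003  -0.1447]
```

```bash
python3 -m handwheel '[[-0.0025,0.003,-0.015,0,0,0],[-0.0025,0.003,-0.035,0,0,0],[-0.0025,0.003,-0.055,0,0,0],[-0.0025,0.003,-0.075,0,0,0],[-0.0025,0.003,-0.095,0,0,0],[-0.0025,0.003,-0.11,0,0,0],[-0.0025,0.003,-0.12,0,0,0],[-0.0025,0.003,-0.12,0,0,0]]'
python3 - <<'E'
from h import *
np.set_printoptions(precision=4,suppress=True)
s=bot.read_state();p=np.array(s["position"]);R=np.array(s["tcp_rot"]);print(s["time_s"],p,s["force"],s["opening"])
c,t=np.array([.5936,.1037]),np.radians(13);A=np.array([[np.cos(t),np.sin(t)],[-np.sin(t),np.cos(t)]])
tip=p+.025*R[:,2];print("tip in dock",A@(tip[:2]-c),tip[2])
ims=[]
for n in("top","scene"):
    I,D=cams.capture(n)
    for k in(35,-35):
        u=proj(n,tip+R[:,1]*k/1000);cv2.circle(I,tuple(int(round(x)) for x in u),1,(0,255,0),-1)
    for d,col in(((-34,70,50),(0,0,255)),((-34,0,30),(255,0,255)),((-62,0,30),(255,0,255)),((0,0,58),(255,255,0))):
        w=np.r_[c+A.T@np.array(d[:2])/1000,d[2]/1000];u=proj(n,w);cv2.circle(I,tuple(int(round(x)) for x in u),1,col,-1)
    u=proj(n,tip).astype(int);ims.append(cv2.resize(I[u[1]-50:u[1]+50,u[0]-50:u[0]+50],(400,400),interpolation=cv2.INTER_CUBIC))
cv2.imwrite("pics/check.png",np.hstack(ims))
E
```

```text
time_s: 2.7
position: [0.5488, 0.1341, 0.0907]
tcp_rot: [[-0.974, -0.226, -0.004], [-0.226, 0.974, 0.0], [0.004, 0.001, -1.0]]
force: [0.6, 0.9, 0.3]
opening: 0.63
grasp_force: 0.0
2.7 [0.5488 0.1341 0.0907] [0.6486 0.9208 0.2977] 0.6296886092475942
tip in dock [-0.037   0.0397] 0.06570469925253712
```

View pics/check.png

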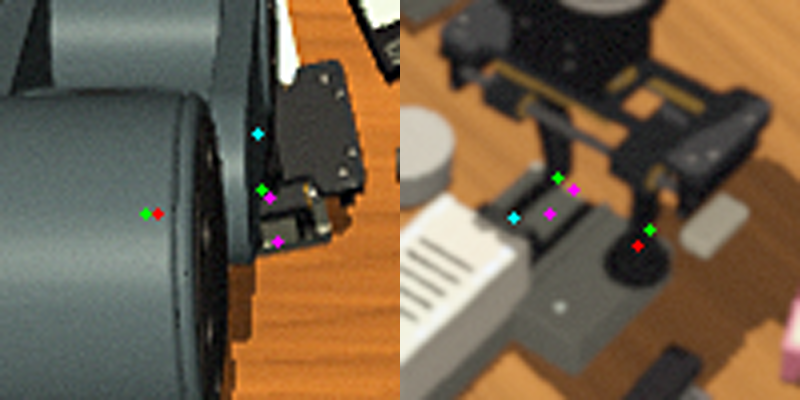

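The fingers hang over the button (scene px 650,230 in the crop) and over the tray (558,178). Both are about 3 mm and 5 mm off the goal, so I'll correct that and then press.

```bash
python3 -m handwheel '[[0.002,-0.002,-0.004,0,0,0],[0.004,-0.004,-0.008,0,0,0],[0.004,-0.004,-0.008,0,0,0],[0.004,-0.004,-0.008,0,0,0],[0.004,-0.004,-0.008,0,0,0],[0.004,-0.004,-0.008,0,0,0],[0.004,-0.004,-0.008,0,0,0],[0.004,-0.004,-0.008,0,0,0]]'
```

```text
time_s: 3.47
position: [0.5545, 0.1295, 0.0847]
tcp_rot: [[-0.974, -0.225, 0.0], [-0.225, 0.974, 0.0], [-0.0, -0.0, -1.0]]
force: [-0.1, 0.1, 0.3]
opening: 0.633
grasp_force: 0.0
```

```bash
python3 -m handwheel '[[0,0,-0.005,0,0,0],[0,0,-0.01,0,0,0],[0,0,-0.014,0,0,0],[0,0,-0.018,0,0,0],[0,0,-0.019,0,0,0],[0,0,-0.019,0,0,0],[0,0,-0.019,0,0,0],[0,0,-0.019,0,0,0]]'
```

```text
time_s: 4.13
position: [0.5548, 0.1295, 0.0672]
tcp_rot: [[-0.974, -0.225, 0.001], [-0.225, 0.974, 0.0], [-0.001, 0.0, -1.0]]
force: [-2.0, -1.0, 13.9]
opening: 0.633
grasp_force: 8.8
```

The button is at its stop (13.9 N up) and the cartridge pushes on the finger with about 2.2 N along dock -x. I'll hold and check.

```bash
python3 -m handwheel '[[0,0,0,0,0,0],[0,0,0,0,0,0],[0,0,0,0,0,0],[0,0,0,0,0,0],[0,0,0,0,0,0],[0,0,0,0,0,0],[0,0,0,0,0,0],[0,0,0,0,0,0]]'
python3 - <<'E'
from h import *
I,D=cams.capture("scene");cv2.imwrite("pics/hold.png",cv2.resize(I[235:355,245:385],(700,600),interpolation=cv2.INTER_CUBIC))
E
```

```text
time_s: 4.8
position: [0.5548, 0.1295, 0.0671]
tcp_rot: [[-0.974, -0.225, 0.001], [-0.225, 0.974, 0.0], [-0.001, 0.0, -1.0]]
force: [-2.0, -1.1, 14.9]
opening: 0.629
grasp_force: 8.8
```

View pics/hold.png

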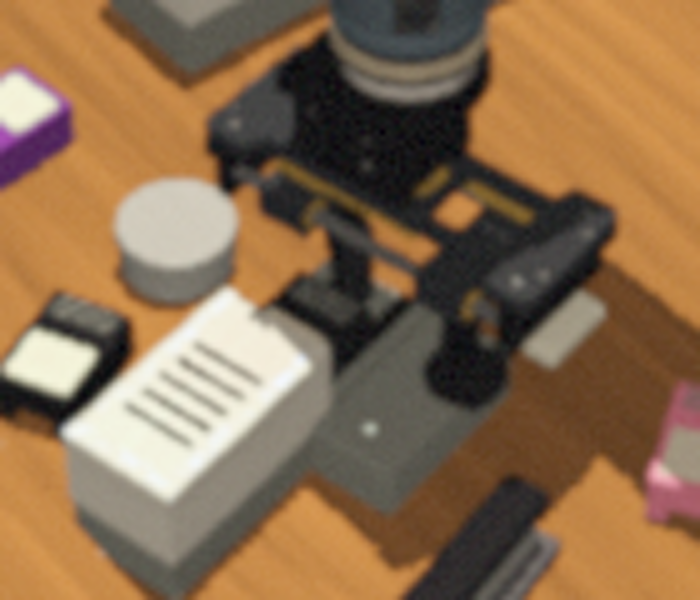

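The picture shows the cartridge out of the bay (crop px 320,305), flat and against the finger at (350,265). The other finger keeps the button down at (465,370), and the bystanders haven't moved.

```bash
python3 -c "
from rig import bot
print(bot.hand_in())"
```

```text
the job is handed in; nothing more can be done
None
```

I pressed the eject button to its stop, and the other finger caught the cartridge and is holding it still on the tray with about 2 N; the job is handed in, but no verdict was returned.

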